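# Tighten the die clamp with the T-handle hex key

## Robot

A 6-joint arm with a two-finger parallel gripper is mounted at the origin on a cart in front of the work surface, level with it; the furniture and walls round the work are solid. World frame = base frame: x ahead of the robot, y to its left, z up, the work surface at z = 0. Lengths are in m, angles in degrees, forces in N, time in s.
With the tool pointing down it reaches from about 0.325 to 0.775 m from the base axis. Payload 9.3 kg.
Tool frame: the origin (TCP) lies at the very end of the fingers, on their centre line; the grasp point (between the pads) lies 19 mm behind it; z points along the fingers, y is the direction in which the jaws open and shut (so a half turn about z gives the same grasp; the last joint's range is limited). The gripper opens to 85 mm and grips with 20 to 120 N. Pads are 22 mm wide; open, the fingers measure 114 mm over their backs; the gripper's body (76 mm by 85 mm) begins 54 mm behind the grasp point. The pads swing forward as they close: fully open they stand 13 mm farther back than shut.
Start: joints at [-81.795, 14.817, 1.232, 76.415, 0, 81.257], TCP at [0.16, -0.526, 0.231] pointing down, gripper open.
Joint ranges: [-174.27, 174.27], [-52.1, 104.24], [-59.71, 78.15], [-110.17, 111.67], [-87.03, 83.33], [-180, 180]. Speed limits (degrees/s): [127.2, 127.2, 159.86, 180, 180, 180].

## Interface

Orientations are given as a 3x3 rotation matrix whose columns are the frame's x, y, z axes.
In Python, from cell import * gives the robot as it stands.
- The arm moves only by the tool jog_arm, never from a script. Its argument "motion" is a list of rows, each an object of numbers: "dx", "dy", "dz": the shift along the tool's x, y, z as a fraction of full scale; "spin": the turn about the tool's z as a fraction of full scale. A call has 1 to 12 rows; each row is the pose to reach, as a shift and turn from the pose commanded when the call began, along the tool's axes at that moment; what a row does not reach only later rows make up. Full scale, the value 1, is 0.5 m for a shift and pi/2 rad for a turn. A row lasts 1/8 s, in which the tool goes at most 62.5 mm and 10.7 degrees, less where a joint would pass 70% of its speed; a pose out of reach is approached as far as the arm can. A call with a number of a shift or a turn outside -1 to 1 is refused whole. A call with a gripper value outside its range is refused whole. "jaw" is the gripper command: -1 is shut, 1 is fully open, values between are in proportion, set as the call begins (left out, the last holds). The fingers move at their own pace and stop on an object; "grip_force" is the grip in N (left out, the last holds). Time passes only in rows, so rows that repeat a pose let the fingers close. It gives the time, the measured TCP pose, the force and the opening at its end, in the units of the state.
- get_state(): the state, without advancing time (a new reading comes with each control period).
- camera(name): name is "scene" or "side" or "wrist"; returns a dict with "frame" (480x640x3 uint8, red, green, blue), "camera_matrix" (3x3 intrinsics, pixels), "R" (3x3) and "t" (3): a world point X has camera coordinates R X + t; the wrist camera has in their place "T_tool_cam" (4x4, takes a point from camera to tool coordinates, whose origin is the TCP and whose axes are the flange's). Camera axes: x right, y down, z forward; pixel columns grow to the right and rows downward; lengths in m; the calibration is good to about 2 mm. A picture is of the moment at which its call begins: read the wrist's pose just before it. There is no depth.
- job_done(): hands the job in, once; it reports no verdict.
The state is a dict: "t": time; "q": joint angles; "dq": joint speeds; "joint_efforts": joint torques, N m; "ee_pos": TCP position; "ee_rot": TCP orientation; "force": force on the tool from outside, world axes, zero at the start; "ft_torque": the same for the moment, N m; "finger_gap": opening from 0.0 (shut) to 1.0 (fully open).
Only numpy, scipy, OpenCV 4.12 (cv2) and the standard library are available. Lean on these libraries where they do the work, as an engineer would, in place of code of your own. Each camera call takes 0.05 s, during which the arm holds its last target. There are 200 camera calls.

## Task

Take the T-handle hex key out of its wooden stand and seat it fully home in the recessed hex screw of the blue die clamp, feeling gently for the hexagon, before turning anything. Then turn the screw clockwise until it comes up tight against its stop, without forcing it, and let go, leaving the key standing fully seated in the screw. Do not push the pin tin, the snap jar or the tape measure about.

Things in the scene. Friction and masses are not known exactly. Their poses are not given: they have to be found in the camera images.
- clamp: Fixed die clamp: grey base plate 136 x 84 x 12 mm, blue strap with a round boss in the middle (44 mm diameter, rim 48 mm above the table; nothing taller). Origin: table height, under the boss axis; z up, x along the strap towards the brass die plate. The boss has a 33 mm counterbore; the steel screw's flat top lies in it, 8 mm below the rim (40 mm above the table).
- screw_seat (a point): Centre of the floor of the screw's hexagon socket, on the boss axis, 24 mm above the table; fixed to the clamp, does not turn. The socket is 18 mm across flats and 16 mm deep, open upward.
- clamp_screw (a joint): Turn of the screw, rad, growing clockwise seen from above. Starts at 0 to 0.3; hard stop (tight) at 1.2. Friction about 0.1 N m, no spring. The direction of the hexagon's flats follows neither from this number nor from the clamp's axes: it differs each time (to be seen, or found by feel) and repeats every 60 degrees.
- hex_key: Loose T-handle hex key, about 0.16 kg, 122 mm long, upright in the stand. Origin: centre of the tip (lower end), z up the shaft. The lowest 6 mm are a round pilot nose (17.4 mm, tapering to 12.4 mm), above it a hexagon 17.4 mm across flats, square-ended, corners at 0, 60.. degrees from the key's x. It has 4 degrees of play each way in the socket; misaligned it rests on the mouth, tip 10 mm above the floor.
- key_grip (a point): Centre of the key's black handle bar, 110 mm above the key's tip. The bar is 90 mm long along the key's x, 16 mm wide along y and 24 mm tall (98 to 122 mm above the tip): pinch it here from above across the 16 mm width.
- key_stand: Fixed wooden block 64 x 64 x 46 mm, origin under its centre at table height; a vertical round hole of 22.5 mm diameter, 38 mm deep (floor 8 mm above the table), in which the key stands with its tip on the floor of the hole.
- pin_tin: Round red and white tin, 62 mm across, 25 mm tall, origin under its centre. Leave alone.
- snap_jar: Small clear jar with white lid, 34 mm across, 44 mm tall, origin under its centre. Leave alone.
- tape_measure: Yellow round tape measure, 52 x 69 x 20 mm, origin under its centre. Leave alone.
Things that resemble listed ones, but are neither listed nor needed, are in the scene too. There is more than one size of the hex_key; the job needs the larger.

How it is judged:
By the outcome, as a careful person would: the job done as asked, in the order asked, and still so for the second after the job is handed in, with the robot touching nothing.
It also fails if it takes over 72 s, if anything falls off the work surface, if the arm or the gripper's body presses on something with over 40 N, if the wrist force passes 120 N, or if a joint passes its speed limit or range.

## Working session

There is one attempt and no reset: what is moved stays moved. The work goes in short steps, Python scripts to look and compute and a tool call to move; the robot and the scene stay as the last step left them, time stands still between calls to the robot, and variables do not carry over. Pictures are saved under pics/ and viewed, about 8 in all and at most 12, crops included, and the job is handed in when it is done.

Besides the shell and the picture viewer there is one more tool, called after ">>>" as a command line: name --argument value ..., lists and objects as JSON in quotes. jog_arm: Moves the arm, as the interface text tells. Its arguments: {"type":"object","properties":{"motion":{"type":"array","items":{"type":"object","properties":{"dx":{"type":"number"},"dy":{"type":"number"},"dz":{"type":"number"},"spin":{"type":"number"}}}},"jaw":{"type":"number"},"grip_force":{"type":"number"}},"required":["motion"]}

```bash
mkdir -p pics; ls
cat > h.py <<'E'
from cell import *
import numpy as np, cv2
def ray(c,u,v):
    K=np.array(c["camera_matrix"]);R=np.array(c["R"]);t=np.array(c["t"])
    d=R.T@np.linalg.solve(K,[u,v,1.]);o=-R.T@t
    return o,d
def onz(c,u,v,z):
    o,d=ray(c,u,v);return o+d*(z-o[2])/d[2]
def proj(c,X):
    p=np.array(c["camera_matrix"])@(np.array(c["R"])@np.array(X)+np.array(c["t"]));return p[:2]/p[2]
def wristcam():
    s=get_state();c=camera("wrist");T=np.array(c["T_tool_cam"])
    Rw=np.array(s["ee_rot"])@T[:3,:3];tw=np.array(s["ee_rot"])@T[:3,3]+np.array(s["ee_pos"])
    c["R"]=Rw.T;c["t"]=-Rw.T@tw;return c,s
def save(n,f):cv2.imwrite("pics/"+n,cv2.cvtColor(f,cv2.COLOR_RGB2BGR))
E
python3 - <<'E'
from h import *
import pickle
a=camera("scene");b=camera("side")
pickle.dump((a,b),open("v.pkl","wb"))
save("scene.png",a["frame"]);save("side.png",b["frame"])
s=get_state();print(s["ee_pos"],s["ee_rot"],s["force"],s["finger_gap"])
for c in(a,b):print(-np.array(c["R"]).T@c["t"])
E
```

```text
pics
[ 0.1602884  -0.52586003  0.23070343] [[ 9.56571944e-01  2.91496292e-01 -1.66813394e-04]
 [ 2.91496269e-01 -9.56571154e-01  1.24637647e-03]
 [ 2.03745238e-04 -1.24087424e-03 -9.99999209e-01]] [ 0.16145742  0.61403956 -0.33896373] 0.9959541810732664
[0.06896997 0.47666386 0.9391883 ]
[ 0.53820998 -1.06821557  0.56889706]
```

View pics/scene.png

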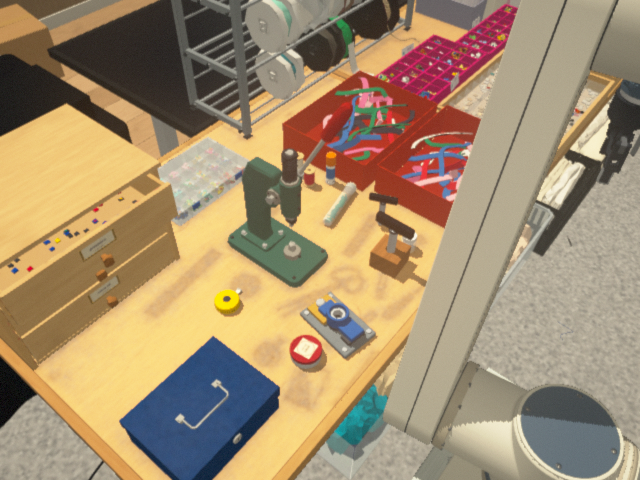

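View pics/side.png

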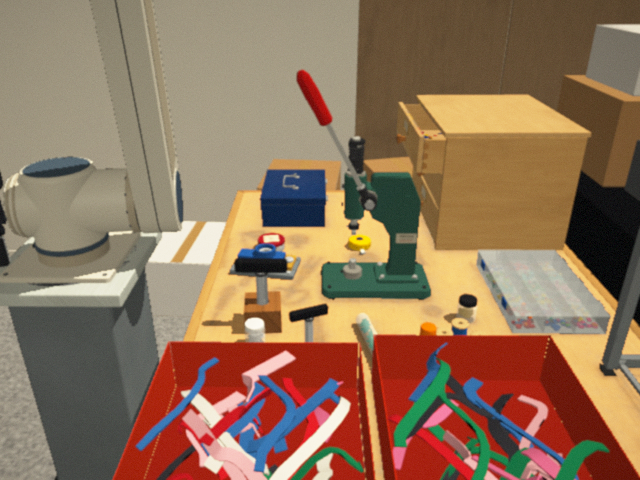

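The scene view shows two T-handle keys.
- Scene (397,228) / side (263,258): the thick one, in the wooden block at (390,255).
- Scene (383,200) / side (308,313): a thinner, shorter one.

The first fits the description, being in the wooden stand and larger. The clamp boss is at scene (339,314) / side (263,252), partly behind the key. A white lid at side (255,328) is probably the snap jar. I'll check these in one close crop.

Run:
```python
from h import *
import pickle
a,b=pickle.load(open("v.pkl","rb"))
A=cv2.resize(a["frame"][180:360,290:430],None,fx=3.3,fy=3.3,interpolation=cv2.INTER_CUBIC)
B=cv2.resize(b["frame"][230:350,220:340],None,fx=2.75,fy=4.95/1.0*594/594,interpolation=cv2.INTER_CUBIC)
B=cv2.resize(b["frame"][230:350,220:340],(330,330),interpolation=cv2.INTER_CUBIC)
o=np.zeros((594,800,3),np.uint8);o[:A.shape[0],:A.shape[1]]=A;o[:330,465:795]=B
save("crop.png",o)
def tri(p,q):
    o1,d1=ray(a,*p);o2,d2=ray(b,*q);d1/=np.linalg.norm(d1);d2/=np.linalg.norm(d2)
    s=np.linalg.lstsq(np.c_[d1,-d2],o2-o1,rcond=None)[0]
    return (o1+s[0]*d1+o2+s[1]*d2)/2,np.linalg.norm(o1+s[0]*d1-o2-s[1]*d2)
for n,p,q in [("bigbar",(397,228),(263,258)),("small",(383,200),(308,313))]:print(n,tri(p,q))
print("boss",onz(a,339,314,.048),"tin",onz(a,306,350,.02),"tape",onz(a,227,301,.02),"jar",onz(b,255,325,.044))
```

```text
bigbar (array([ 0.4381657 , -0.24369966,  0.12380691]), np.float64(0.0140714579782897))
small (array([ 0.52344867, -0.33744132,  0.07764755]), np.float64(0.0004999080429564287))
boss [ 0.42274972 -0.04640663  0.048     ] tin [0.43163798 0.0423407  0.02      ] tape [0.62774496 0.05595114 0.02      ] jar [ 0.43562261 -0.32335286  0.044     ]
```

View pics/crop.png

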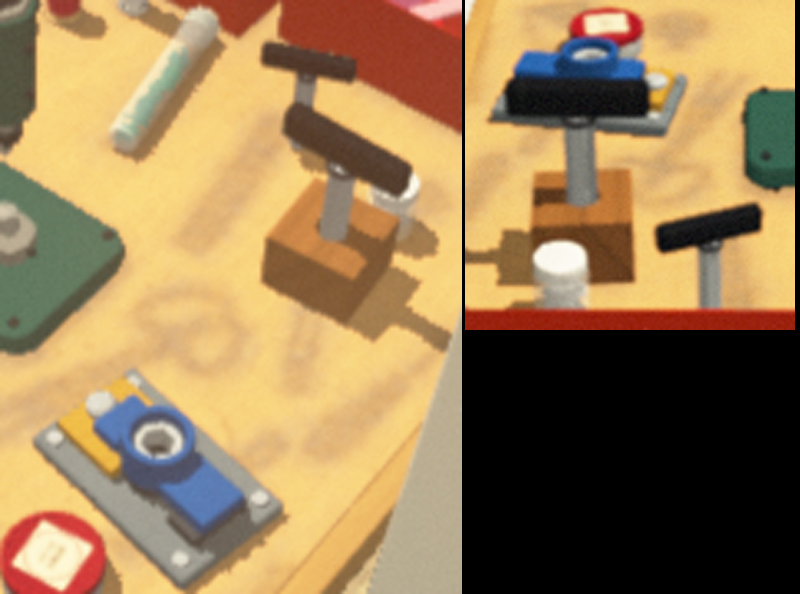

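The crop confirms it. The large key with the thick shaft is in the wooden block, with the thin loose T-key behind it, and the clear jar with white lid stands on the far (−y) side of the block. Next I move up and across for a wrist view of both the clamp and the key.

>>> jog_arm --motion '[{"dx": 0.2, "dy": -0.16, "dz": -0.2}, {"dx": 0.4, "dy": -0.34, "dz": -0.2}, {"dx": 0.73, "dy": -0.61, "dz": -0.2}, {"dx": 0.73, "dy": -0.61, "dz": -0.2}, {"dx": 0.73, "dy": -0.61, "dz": -0.2}, {"dx": 0.73, "dy": -0.61, "dz": -0.2}, {"dx": 0.73, "dy": -0.61, "dz": -0.2}, {"dx": 0.73, "dy": -0.61, "dz": -0.2}, {"dx": 0.73, "dy": -0.61, "dz": -0.2}, {"dx": 0.73, "dy": -0.61, "dz": -0.2}]'

```text
$.motion[0]: bad value
```

Run:
```python
from h import *
import pickle
c,s=wristcam();pickle.dump((c,s),open("w1.pkl","wb"));save("w1.png",c["frame"])
print(s["t"],s["ee_pos"],s["ee_rot"][:2]);print(c["T_tool_cam"])
for X in [(.42,-.046,.048),(.438,-.24,.118)]:print(proj(c,X))
```

```text
0.1 [ 0.1602884  -0.52586003  0.23070343] [[ 9.56571944e-01  2.91496292e-01 -1.66813394e-04]
 [ 2.91496269e-01 -9.56571154e-01  1.24637647e-03]]
[[ 1.20791979e-03 -9.54027799e-01 -2.99715699e-01  7.62350904e-02]
 [ 9.99998997e-01  9.30838661e-04  1.06725347e-03 -2.18304904e-04]
 [-7.39202517e-04 -2.99716687e-01  9.54027967e-01 -1.41791167e-01]
 [ 0.00000000e+00  0.00000000e+00  0.00000000e+00  1.00000000e+00]]
[-308.51754867 -404.80247605]
[-102.73367278 -497.26380105]
```

View pics/w1.png

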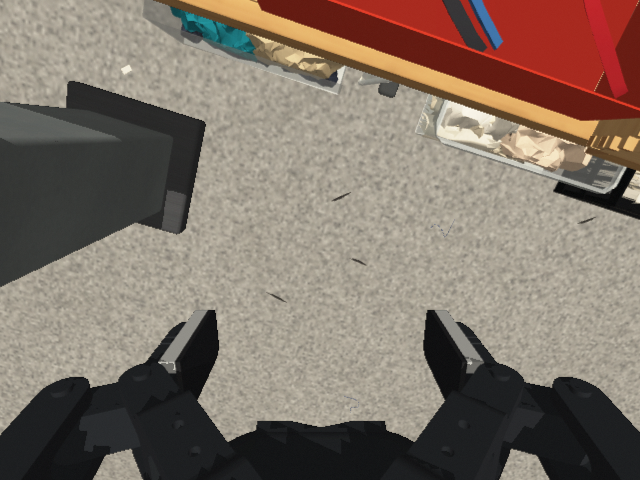

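The first call was refused, so nothing moved. The wrist view shows only floor at the start pose. I'll resend with all four fields in each row.

>>> jog_arm --motion '[{"dx": 0.2, "dy": -0.16, "dz": -0.2, "spin": 0}, {"dx": 0.4, "dy": -0.34, "dz": -0.2, "spin": 0}, {"dx": 0.73, "dy": -0.61, "dz": -0.2, "spin": 0}, {"dx": 0.73, "dy": -0.61, "dz": -0.2, "spin": 0}, {"dx": 0.73, "dy": -0.61, "dz": -0.2, "spin": 0}, {"dx": 0.73, "dy": -0.61, "dz": -0.2, "spin": 0}, {"dx": 0.73, "dy": -0.61, "dz": -0.2, "spin": 0}, {"dx": 0.73, "dy": -0.61, "dz": -0.2, "spin": 0}, {"dx": 0.73, "dy": -0.61, "dz": -0.2, "spin": 0}, {"dx": 0.73, "dy": -0.61, "dz": -0.2, "spin": 0}]'

```text
t: 1.4
ee_pos: [0.4204, -0.1279, 0.331]
ee_rot: [[0.956, 0.293, -0.001], [0.293, -0.956, 0.0], [-0.001, -0.0, -1.0]]
force: [0.5, -0.5, -0.1]
finger_gap: 1.001
```

Run:
```python
from h import *
import pickle
c,s=wristcam();pickle.dump((c,s),open("w1.pkl","wb"));save("w2.png",c["frame"])
print(s["t"],s["ee_pos"],s["ee_rot"][:2],s["q"]);print(c["camera_matrix"])
for X in [(.42,-.046,.048),(.438,-.24,.118)]:print(proj(c,X))
```

```text
1.4 [ 0.42043236 -0.1278682   0.33099338] [[ 9.56233943e-01  2.92602445e-01 -6.75272729e-04]
 [ 2.92602512e-01 -9.56234161e-01  8.81638069e-07]] [-2.78707670e+01  3.19827777e+00  1.30198582e+00  8.81379340e+01
 -1.80422318e-02  1.35115409e+02]
[[355.3766619    0.         320.66999318]
 [  0.         355.3766619  245.3265803 ]
 [  0.           0.           1.        ]]
[254.38067471 180.07071605]
[429.60783514 227.51736444]
```

View pics/w2.png

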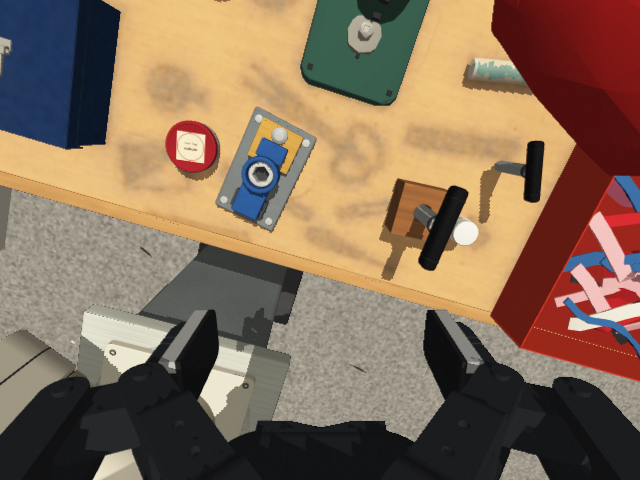

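This view shows everything I need: the boss at (261,174) with its hex visible, the key bar at (444,228), the jar lid at (465,232), the tin at (192,148) and the red lever grip at top right. I'll measure these.

Run:
```python
from h import *
import pickle
c,s=pickle.load(open("w1.pkl","rb"));a,b=pickle.load(open("v.pkl","rb"))
f=c["frame"];g=cv2.cvtColor(f,cv2.COLOR_RGB2GRAY)
m=np.zeros_like(g);m[180:275,412:475]=(g[180:275,412:475]<45)*255
n,l,st,ce=cv2.connectedComponentsWithStats(m);k=1+np.argmax(st[1:,4]);pts=np.argwhere(l==k)[:,::-1].astype(np.float32)
r=cv2.minAreaRect(pts);print("bar",r,st[k]);bx=cv2.boxPoints(r)
print(onz(c,*r[0],.118),onz(c,*r[0],.13))
e=sorted(bx.tolist(),key=lambda p:p[1]);p0=np.mean(e[:2],0);p1=np.mean(e[2:],0)
P0,P1=onz(c,*p0,.122),onz(c,*p1,.122);d=P1-P0;print("len",np.linalg.norm(d),"ang",np.degrees(np.arctan2(d[1],d[0])))
# boss: blue mask outer ellipse
hsv=cv2.cvtColor(f,cv2.COLOR_RGB2HSV)
white=((hsv[...,1]<60)&(hsv[...,2]>110)).astype(np.uint8)*255
w=np.zeros_like(white);w[155:195,240:282]=white[155:195,240:282]
pp=np.argwhere(w)[:,::-1].astype(np.float32);el=cv2.minEnclosingCircle(pp);print("screw",el,onz(c,*el[0],.04),len(pp))
o1,d1=ray(a,325,135);o2,d2=ray(b,313,98);d1/=np.linalg.norm(d1);d2/=np.linalg.norm(d2)
t=np.linalg.lstsq(np.c_[d1,-d2],o2-o1,rcond=None)[0];print("lever",o1+t[0]*d1,o2+t[1]*d2)
print("jar",onz(c,465,232,.044),"tin",onz(c,192,148,.025))
C=cv2.resize(f[149:199,236:286],(560,560),interpolation=cv2.INTER_CUBIC);save("hex.png",C)
```

```text
bar ((441.17449951171875, 227.05892944335938), (21.96016502380371, 87.99358367919922), 23.428691864013672) [ 419  186   49   84 1697]
[ 0.44195152 -0.25120479  0.118     ] [ 0.44369068 -0.24627086  0.13      ]
len 0.08913172183872803 ang 179.4291736432465
screw ((260.5, 174.5), 28.2932071685791) [ 0.42722471 -0.05031437  0.04      ] 492
lever [ 0.53069041 -0.12631108  0.37287702] [ 0.52994832 -0.1264197   0.37238764]
jar [ 0.43407335 -0.31260601  0.044     ] tin [0.43133008 0.03898582 0.025     ]
```

View pics/hex.png

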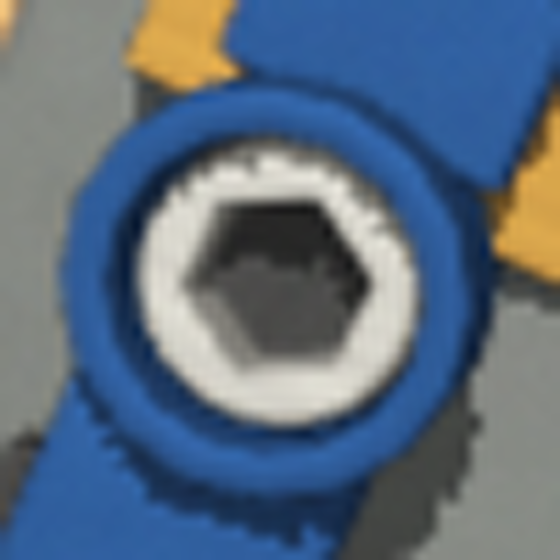

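The hexagon's corners point left and right in the image, at (185,280) and (372,285) in the crop. I'll fit its direction in world coordinates and check how much room there is to the lever.

Run:
```python
from h import *
import pickle
c,s=pickle.load(open("w1.pkl","rb"));a,b=pickle.load(open("v.pkl","rb"))
f=c["frame"];C=cv2.resize(f[149:199,236:286],(560,560),interpolation=cv2.INTER_CUBIC)
g=cv2.cvtColor(C,cv2.COLOR_RGB2GRAY);hsv=cv2.cvtColor(C,cv2.COLOR_RGB2HSV)
px=lambda p:(236+(p[0]+.5)*50/560-.5,149+(p[1]+.5)*50/560-.5)
def ana(P,n):
    W=np.array([onz(c,*px(p),.04)[:2] for p in P]);ctr=W.mean(0)
    an=np.degrees(np.arctan2(*(W-ctr).T[::-1]));z=np.exp(1j*np.radians(6*an)).mean()
    print(n,ctr,"corner dir mod60",np.degrees(np.angle(z))/6,"R",np.linalg.norm(W-ctr,axis=1).round(4))
ana([(208,203),(325,203),(372,285),(330,358),(240,362),(185,280)],"eye")
m=((g<160)).astype(np.uint8);m2=np.zeros_like(m);cv2.circle(m2,(278,283),125,1,-1);m&=m2
cs,_=cv2.findContours(m,cv2.RETR_EXTERNAL,cv2.CHAIN_APPROX_NONE);k=[q for q in cs if cv2.pointPolygonTest(q,(278,283),False)>0][0]
W=np.array([onz(c,*px(p),.04)[:2] for p in cv2.convexHull(k)[:,0]])*1e4
M=cv2.moments(W.astype(np.float32));ct=np.array([M["m10"],M["m01"]])/M["m00"];h=W-ct
print("hull ctr",ct/1e4,"area",M["m00"]/100,"ideal",18**2*.866)
# support widths: smallest mean width over mod-60 direction
th=np.radians(np.arange(0,60,1));wd=[np.mean([np.ptp(h@[np.cos(t+j*np.pi/3),np.sin(t+j*np.pi/3)]) for j in range(3)]) for t in th]
print("flat normal dir",np.argmin(wd),"corner",np.argmax(wd),min(wd)/10,max(wd)/10)
# boss rim circle
bl=((hsv[...,0]>100)&(hsv[...,0]<125)&(hsv[...,1]>120)).astype(np.uint8)
wh=((hsv[...,1]<60)&(g>150)).astype(np.uint8);n,l,st,ce=cv2.connectedComponentsWithStats(wh);i=l[283,400];q=np.argwhere(l==i)[:,::-1]
if i: e=cv2.fitEllipse(cv2.convexHull(q.astype(np.int32)));print("screw disc",e,onz(c,*px(e[0]),.04))
for p,q in[((342,124),(303,76)),((312,152),(325,122))]:
    o1,d1=ray(a,*p);o2,d2=ray(b,*q);t=np.linalg.lstsq(np.c_[d1,-d2],o2-o1,rcond=None)[0];print("lever",o1+t[0]*d1,o2+t[1]*d2)
```

```text
eye [ 0.42801549 -0.04980635] corner dir mod60 -11.537460174161252 R [0.0108 0.01   0.0102 0.0097 0.0096 0.0098]
hull ctr [ 0.42805654 -0.04990578] area 287.76896337673065 ideal 280.584
flat normal dir 20 corner 49 18.445216591318278 20.417024599936017
screw disc ((276.2401428222656, 286.681640625), (258.56768798828125, 277.9429016113281), 126.24396514892578) [ 0.42753466 -0.04987613  0.04      ]
lever [ 0.50308813 -0.13414276  0.40322702] [ 0.51344659 -0.13271903  0.40999461]
lever [ 0.55250375 -0.11947557  0.33051531] [ 0.5507702  -0.11973597  0.3293932 ]
```

>>> jog_arm --motion '[{"dx": 0, "dy": 0, "dz": 0.04, "spin": -0.9}, {"dx": 0, "dy": 0, "dz": 0.04, "spin": -0.9}, {"dx": 0, "dy": 0, "dz": 0.04, "spin": -0.9}, {"dx": 0, "dy": 0, "dz": 0.04, "spin": -0.9}, {"dx": 0, "dy": 0, "dz": 0.04, "spin": -0.9}, {"dx": 0, "dy": 0, "dz": 0.04, "spin": -0.9}, {"dx": 0, "dy": 0, "dz": 0.04, "spin": -0.9}, {"dx": 0, "dy": 0, "dz": 0.04, "spin": -0.9}, {"dx": 0, "dy": 0, "dz": 0.04, "spin": -0.9}]'

```text
t: 2.58
ee_pos: [0.4199, -0.1293, 0.3111]
ee_rot: [[-0.135, 0.991, -0.0], [0.991, 0.135, 0.0], [0.0, -0.0, -1.0]]
force: [-0.0, 0.1, -0.8]
finger_gap: 1.001
```

Hexagon corners lie at −11° mod 60 and the screw axis is at about (0.428, −0.050). Next I go over the key with the half-turned wrist, which leaves room for the later clockwise turn.

>>> jog_arm --motion '[{"dx": -0.246, "dy": 0.013, "dz": 0.08, "spin": -0.907}, {"dx": -0.246, "dy": 0.013, "dz": 0.08, "spin": -0.907}, {"dx": -0.246, "dy": 0.013, "dz": 0.08, "spin": -0.907}, {"dx": -0.246, "dy": 0.013, "dz": 0.08, "spin": -0.907}, {"dx": -0.246, "dy": 0.013, "dz": 0.08, "spin": -0.907}, {"dx": -0.246, "dy": 0.013, "dz": 0.08, "spin": -0.907}, {"dx": -0.246, "dy": 0.013, "dz": 0.08, "spin": -0.907}, {"dx": -0.246, "dy": 0.013, "dz": 0.08, "spin": -0.907}, {"dx": -0.246, "dy": 0.013, "dz": 0.08, "spin": -0.907}, {"dx": -0.246, "dy": 0.013, "dz": 0.08, "spin": -0.907}]'

```text
t: 3.82
ee_pos: [0.4437, -0.2493, 0.2712]
ee_rot: [[-1.0, 0.012, -0.0], [0.012, 1.0, 0.0], [0.0, 0.0, -1.0]]
force: [0.5, -0.3, -0.8]
finger_gap: 1.001
```

Run:
```python
from h import *
import pickle
c,s=wristcam();pickle.dump((c,s),open("w3.pkl","wb"))
f=c["frame"];save("w3.png",f);print(s["ee_pos"],s["ee_rot"][:2],s["q"])
g=cv2.cvtColor(f,cv2.COLOR_RGB2GRAY);u,v=proj(c,(.443,-.25,.118));print(u,v)
u,v=int(u),int(v);m=np.zeros_like(g);sl=np.s_[max(v-80,0):v+80,max(u-130,0):u+130];m[sl]=(g[sl]<45)*255
n,l,st,ce=cv2.connectedComponentsWithStats(m);k=1+np.argmax(st[1:,4]);print(st[k])
r=cv2.minAreaRect(np.argwhere(l==k)[:,::-1].astype(np.float32));print(r,onz(c,*r[0],.118),onz(c,*r[0],.13))
```

```text
[ 0.44369239 -0.24930556  0.27121559] [[-9.99927552e-01  1.20366190e-02 -1.04517666e-04]
 [ 1.20366100e-02  9.99927554e-01  8.55751192e-05]] [-3.87856544e+01  1.02681510e+01  1.00188531e+00  8.07414736e+01
  7.07368714e-05 -3.80959906e+01]
319.85822591305947 227.05418763003172
[ 308  171   20  105 1923]
((317.5, 223.0), (104.0, 19.0), 90.0) [ 0.43940834 -0.25197157  0.118     ] [ 0.43643938 -0.25182355  0.13      ]
```

View pics/w3.png

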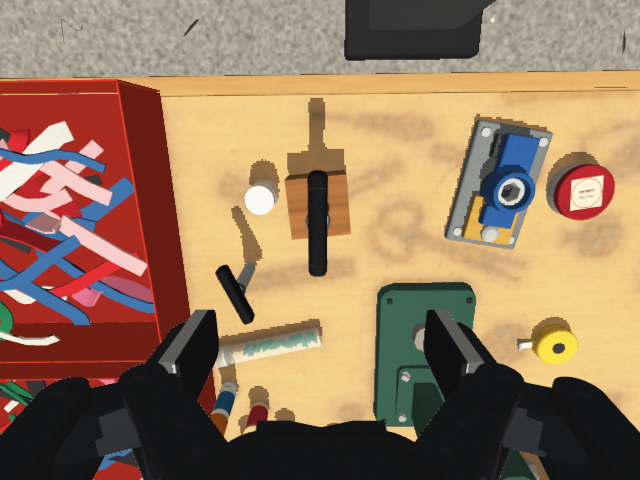

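The view shows the bar at (317,223), lying along the tool's x and centred between the fingers. The jar is clear to the left at (260,199). I'll refine the bar's position along its own axis.

Run:
```python
from h import *
import pickle
c,s=pickle.load(open("w3.pkl","rb"))
for z1,z2 in[(.106,.13),(.118,.118),(.118,.13)]:
    P=onz(c,317.5,170.5,z1);Q=onz(c,317.5,275.5,z2);print(z1,P,Q,(P+Q)/2,np.linalg.norm((P-Q)[:2]))
# second pass: screw in this view, block corners by eye
h=cv2.cvtColor(c["frame"],cv2.COLOR_RGB2HSV);f=c["frame"][160:225,475:545]
w=((h[...,1]<60)&(h[...,2]>150))[160:225,475:545].astype(np.uint8)
n,l,st,ce=cv2.connectedComponentsWithStats(w);print(st[1:],ce[1:])
for k in range(1,n):
    if st[k,4]>100:
        q=cv2.convexHull(np.argwhere(l==k)[:,::-1].astype(np.int32));e=cv2.fitEllipse(q);p=(e[0][0]+475,e[0][1]+160);print(e,onz(c,*p,.04))
print("block",[onz(c,u,v,.046)[:2].round(4) for u,v in[(286,174),(346,171),(351,233),(292,239)]],np.mean([onz(c,u,v,.046) for u,v in[(286,174),(346,171),(351,233),(292,239)]],0))
```

```text
0.106 [ 0.39652981 -0.25150007  0.106     ] [ 0.48274788 -0.2524493   0.13      ] [ 0.43963884 -0.25197468  0.118     ] 0.08622329855029207
0.118 [ 0.39535284 -0.25137627  0.118     ] [ 0.48768035 -0.25262384  0.118     ] [ 0.44151659 -0.25200006  0.118     ] 0.09233593380488367
0.118 [ 0.39535284 -0.25137627  0.118     ] [ 0.48274788 -0.2524493   0.13      ] [ 0.43905036 -0.25191278  0.124     ] 0.08740162431554449
[[  1   1   1   1   1]
 [  4   1   4   3   6]
 [ 68   1   1   1   1]
 [  0   4   7  10  49]
 [ 67   4   1   1   1]
 [ 66   7   1   1   1]
 [ 65  10   1   1   1]
 [ 64  13   1   1   1]
 [ 63  16   1   1   1]
 [  0  19   5  10  27]
 [ 23  18  27  27 296]
 [ 62  19   1   1   1]
 [ 61  21   1   2   2]
 [ 60  25   1   1   1]
 [ 60  27   1   1   1]
 [ 59  35   1   1   1]
 [ 57  38   2   2   2]
 [ 56  41   1   1   1]
 [ 55  43   1   1   1]
 [ 53  45   1   1   1]
 [ 50  50   1   1   1]
 [ 42  52   1   1   1]
 [ 44  53   1   1   1]
 [ 43  55   1   2   2]
 [ 49  56   1   1   1]
 [ 42  58   1   2   2]
 [ 48  59   1   1   1]
 [ 41  61   1   2   2]
 [ 47  62   1   1   1]
 [ 40  64   1
[... 413 characters left out ...]
 ]
 [59.         35.        ]
 [57.5        38.5       ]
 [56.         41.        ]
 [55.         43.        ]
 [53.         45.        ]
 [50.         50.        ]
 [42.         52.        ]
 [44.         53.        ]
 [43.         55.5       ]
 [49.         56.        ]
 [42.         58.5       ]
 [48.         59.        ]
 [41.         61.5       ]
 [47.         62.        ]
 [40.         64.        ]]
((35.82347869873047, 31.520671844482422), (23.867767333984375, 29.024757385253906), 39.973876953125) [ 0.42689521 -0.04946691  0.04      ]
block [array([ 0.4056, -0.2842]), array([ 0.4032, -0.2232]), array([ 0.4686, -0.2171]), array([ 0.4746, -0.2806])] [ 0.43801466 -0.25127707  0.046     ]
```

>>> jog_arm --motion '[{"dx": 0.008, "dy": -0.005, "dz": 0.06, "spin": 0}, {"dx": 0.008, "dy": -0.005, "dz": 0.14, "spin": 0}, {"dx": 0.008, "dy": -0.005, "dz": 0.22, "spin": 0}, {"dx": 0.008, "dy": -0.005, "dz": 0.29, "spin": 0}, {"dx": 0.008, "dy": -0.005, "dz": 0.33, "spin": 0}, {"dx": 0.008, "dy": -0.005, "dz": 0.344, "spin": 0}, {"dx": 0.008, "dy": -0.005, "dz": 0.344, "spin": 0}]'

```text
t: 4.75
ee_pos: [0.4401, -0.2515, 0.0995]
ee_rot: [[-1.0, 0.008, -0.0], [0.008, 1.0, 0.0], [0.0, 0.0, -1.0]]
force: [0.3, -0.6, 0.6]
finger_gap: 0.999
```

>>> jog_arm --motion '[{"dx": 0, "dy": 0, "dz": 0, "spin": 0}, {"dx": 0, "dy": 0, "dz": 0, "spin": 0}, {"dx": 0, "dy": 0, "dz": 0, "spin": 0}, {"dx": 0, "dy": 0, "dz": 0, "spin": 0}, {"dx": 0, "dy": 0, "dz": 0, "spin": 0}, {"dx": 0, "dy": 0, "dz": 0, "spin": 0}, {"dx": 0, "dy": 0, "dz": 0, "spin": 0}, {"dx": 0, "dy": 0, "dz": 0, "spin": 0}, {"dx": 0, "dy": 0, "dz": 0, "spin": 0}, {"dx": 0, "dy": 0, "dz": 0, "spin": 0}]' --jaw -1 --grip_force 50

```text
t: 6.0
ee_pos: [0.4402, -0.2517, 0.0997]
ee_rot: [[-1.0, 0.007, 0.001], [0.007, 1.0, -0.001], [-0.001, -0.001, -1.0]]
force: [-0.9, -0.3, 4.3]
finger_gap: 0.18
```

Gripped: the opening is about 15.5 mm across the 16 mm bar. I'll lift straight up, then carry it across and turn to the hexagon's direction.

>>> jog_arm --motion '[{"dx": 0, "dy": 0, "dz": -0.02, "spin": 0}, {"dx": 0, "dy": 0, "dz": -0.05, "spin": 0}, {"dx": 0, "dy": 0, "dz": -0.09, "spin": 0}, {"dx": 0, "dy": 0, "dz": -0.13, "spin": 0}, {"dx": 0, "dy": 0, "dz": -0.15, "spin": 0}, {"dx": 0, "dy": 0, "dz": -0.15, "spin": 0}, {"dx": 0, "dy": 0, "dz": -0.15, "spin": 0}]'

```text
t: 6.88
ee_pos: [0.4397, -0.2511, 0.1737]
ee_rot: [[-1.0, 0.007, -0.001], [0.007, 1.0, 0.001], [0.001, 0.001, -1.0]]
force: [1.0, 0.0, -2.3]
finger_gap: 0.181
```

>>> jog_arm --motion '[{"dx": 0, "dy": 0.06, "dz": 0, "spin": 0.02}, {"dx": 0.01, "dy": 0.15, "dz": 0, "spin": 0.05}, {"dx": 0.02, "dy": 0.24, "dz": 0, "spin": 0.08}, {"dx": 0.028, "dy": 0.33, "dz": 0, "spin": 0.11}, {"dx": 0.0287, "dy": 0.38, "dz": 0, "spin": 0.12}, {"dx": 0.0287, "dy": 0.404, "dz": 0, "spin": 0.12}, {"dx": 0.0287, "dy": 0.404, "dz": 0, "spin": 0.12}, {"dx": 0.0287, "dy": 0.404, "dz": 0, "spin": 0.12}, {"dx": 0.0287, "dy": 0.404, "dz": 0, "spin": 0.12}]'

```text
t: 8.0
ee_pos: [0.4272, -0.05, 0.1741]
ee_rot: [[-0.981, 0.196, -0.0], [0.196, 0.981, -0.0], [0.0, -0.0, -1.0]]
force: [-0.4, 0.0, -1.0]
finger_gap: 0.178
```

Run:
```python
from h import *
import pickle
s=get_state();print(s["ee_pos"],s["ee_rot"],s["force"],s["ft_torque"],s["finger_gap"])
a=camera("scene");b=camera("side");c,s=wristcam();pickle.dump((a,b,c,s),open("v2.pkl","wb"))
p=np.array(s["ee_pos"]);o=np.zeros((480,800,3),np.uint8)
for i,(cm,hw,x0) in enumerate([(a,60,0),(b,60,400)]):
    u,v=proj(cm,p-[0,0,.05]).astype(int);print(u,v,proj(cm,p-[0,0,.0917]))
    o[:400,x0:x0+400]=cv2.resize(cm["frame"][v-hw:v+hw,u-hw:u+hw],(400,400),interpolation=cv2.INTER_CUBIC)
save("held.png",o[:400])
```

```text
[ 0.42723109 -0.05003625  0.17413945] [[-9.80662724e-01  1.95705298e-01 -2.39765618e-04]
 [ 1.95705312e-01  9.80662750e-01 -3.93297751e-05]
 [ 2.27432165e-04 -8.54926496e-05 -9.99999970e-01]] [-0.39071762  0.04383746 -0.98123306] [ 0.03934418 -0.0078449   0.05825789] 0.1775109593175714
340 287 [339.03521656 300.99962742]
262 213 [263.74793237 232.21566225]
```

View pics/held.png

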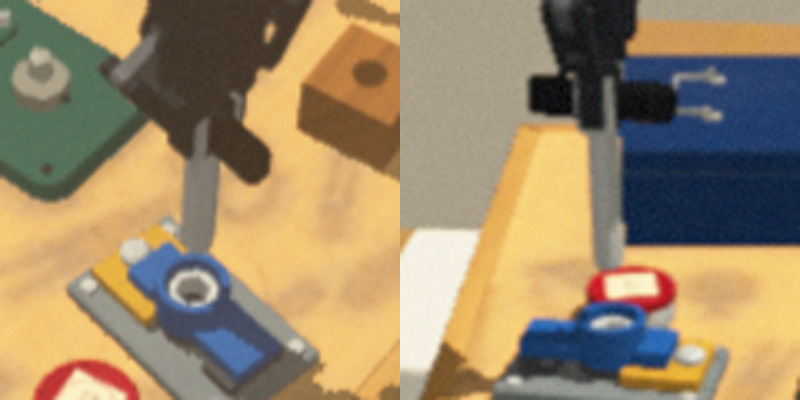

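The key hangs upright over the boss, with its tip at (196,250) in the left crop. That is within about 1 mm of prediction, and the stand is empty. I'll lower it to the mouth and then feel.

>>> jog_arm --motion '[{"dx": 0, "dy": 0, "dz": 0.03, "spin": 0}, {"dx": 0, "dy": 0, "dz": 0.055, "spin": 0}, {"dx": 0, "dy": 0, "dz": 0.07, "spin": 0}, {"dx": 0, "dy": 0, "dz": 0.08, "spin": 0}, {"dx": 0, "dy": 0, "dz": 0.084, "spin": 0}, {"dx": 0, "dy": 0, "dz": 0.088, "spin": 0}, {"dx": 0, "dy": 0, "dz": 0.088, "spin": 0}]'

```text
t: 9.02
ee_pos: [0.4272, -0.0492, 0.1304]
ee_rot: [[-0.981, 0.195, 0.0], [0.195, 0.981, -0.0], [-0.0, -0.0, -1.0]]
force: [-0.8, -0.4, -1.0]
finger_gap: 0.179
```

>>> jog_arm --motion '[{"dx": 0, "dy": 0, "dz": 0.002, "spin": 0}, {"dx": 0, "dy": 0, "dz": 0.004, "spin": 0}, {"dx": 0, "dy": 0, "dz": 0.004, "spin": 0}]'

```text
t: 9.4
ee_pos: [0.4271, -0.0492, 0.1282]
ee_rot: [[-0.981, 0.195, -0.0], [0.195, 0.981, 0.0], [0.0, 0.0, -1.0]]
force: [0.5, 0.2, -1.5]
finger_gap: 0.176
```

>>> jog_arm --motion '[{"dx": 0, "dy": 0, "dz": 0.002, "spin": 0}, {"dx": 0, "dy": 0, "dz": 0.004, "spin": 0}, {"dx": 0, "dy": 0, "dz": 0.004, "spin": 0}]'

```text
t: 9.78
ee_pos: [0.4271, -0.0492, 0.1262]
ee_rot: [[-0.981, 0.195, -0.0], [0.195, 0.981, 0.0], [0.0, 0.0, -1.0]]
force: [0.7, 1.0, -0.6]
finger_gap: 0.182
```

No resistance so far, and the tip at about 0.0345 m means the nose is in the socket. Now I'll feel for the hexagon.

>>> jog_arm --motion '[{"dx": 0, "dy": 0, "dz": 0.002, "spin": 0}, {"dx": 0, "dy": 0, "dz": 0.004, "spin": 0}, {"dx": 0, "dy": 0, "dz": 0.004, "spin": 0}]'

```text
t: 10.15
ee_pos: [0.4271, -0.0492, 0.1242]
ee_rot: [[-0.981, 0.195, -0.0], [0.195, 0.981, 0.0], [0.0, 0.0, -1.0]]
force: [0.5, -0.4, -0.3]
finger_gap: 0.179
```

>>> jog_arm --motion '[{"dx": 0, "dy": 0, "dz": 0.002, "spin": 0}, {"dx": 0, "dy": 0, "dz": 0.004, "spin": 0}, {"dx": 0, "dy": 0, "dz": 0.004, "spin": 0}]'

```text
t: 10.52
ee_pos: [0.4271, -0.0492, 0.1222]
ee_rot: [[-0.981, 0.195, -0.0], [0.195, 0.981, 0.0], [0.0, 0.0, -1.0]]
force: [-0.0, 0.5, -0.5]
finger_gap: 0.18
```

The hexagon has gone in, with the tip at 0.0305 m and no force. I'll continue to the floor.

>>> jog_arm --motion '[{"dx": 0, "dy": 0, "dz": 0.002, "spin": 0}, {"dx": 0, "dy": 0, "dz": 0.004, "spin": 0}, {"dx": 0, "dy": 0, "dz": 0.006, "spin": 0}, {"dx": 0, "dy": 0, "dz": 0.008, "spin": 0}, {"dx": 0, "dy": 0, "dz": 0.008, "spin": 0}]'

```text
t: 11.15
ee_pos: [0.4271, -0.0492, 0.1182]
ee_rot: [[-0.981, 0.195, -0.0], [0.195, 0.981, 0.0], [0.0, 0.0, -1.0]]
force: [0.4, -0.4, -1.3]
finger_gap: 0.177
```

>>> jog_arm --motion '[{"dx": 0, "dy": 0, "dz": 0.002, "spin": 0}, {"dx": 0, "dy": 0, "dz": 0.004, "spin": 0}, {"dx": 0, "dy": 0, "dz": 0.004, "spin": 0}]'

```text
t: 11.52
ee_pos: [0.4271, -0.0492, 0.1162]
ee_rot: [[-0.981, 0.195, -0.0], [0.195, 0.981, 0.0], [0.0, -0.0, -1.0]]
force: [0.3, 0.4, -1.5]
finger_gap: 0.181
```

>>> jog_arm --motion '[{"dx": 0, "dy": 0, "dz": 0.001, "spin": 0}, {"dx": 0, "dy": 0, "dz": 0.002, "spin": 0}, {"dx": 0, "dy": 0, "dz": 0.002, "spin": 0}]'

```text
t: 11.9
ee_pos: [0.4273, -0.0493, 0.1156]
ee_rot: [[-0.981, 0.195, 0.001], [0.195, 0.981, -0.0], [-0.001, -0.0, -1.0]]
force: [-1.4, 1.9, 4.3]
finger_gap: 0.18
```

I felt the floor at TCP z 0.1156 m (predicted 0.1157) with about 5 N, so the key is fully seated. Now I turn clockwise.

>>> jog_arm --motion '[{"dx": 0, "dy": 0, "dz": 0, "spin": 0.03}, {"dx": 0, "dy": 0, "dz": 0, "spin": 0.06}, {"dx": 0, "dy": 0, "dz": 0, "spin": 0.09}, {"dx": 0, "dy": 0, "dz": 0, "spin": 0.12}, {"dx": 0, "dy": 0, "dz": 0, "spin": 0.15}, {"dx": 0, "dy": 0, "dz": 0, "spin": 0.18}, {"dx": 0, "dy": 0, "dz": 0, "spin": 0.2}, {"dx": 0, "dy": 0, "dz": 0, "spin": 0.2}]'

```text
t: 12.9
ee_pos: [0.4274, -0.0491, 0.1156]
ee_rot: [[-0.873, 0.488, 0.001], [0.488, 0.873, 0.0], [-0.0, 0.001, -1.0]]
force: [-0.1, 1.5, 5.8]
finger_gap: 0.181
```

```bash
cat > st.py <<'E'
from h import *
s=get_state();R=np.array(s["ee_rot"]);print(s["t"],np.round(s["ee_pos"],4),"yaw",np.degrees(np.arctan2(R[1,0],R[0,0])),"F",np.round(s["force"],1),"M",np.round(s["ft_torque"],3),"j6",round(s["joint_efforts"][5],3),s["q"][5])
E
python3 st.py
```

```text
12.9 [ 0.4274 -0.0491  0.1156] yaw 150.76525095332022 F [-0.1  1.5  5.8] M [0.505 0.212 0.063] j6 0.278 11.45270668418581
```

>>> jog_arm --motion '[{"dx": 0, "dy": 0, "dz": 0, "spin": 0.03}, {"dx": 0, "dy": 0, "dz": 0, "spin": 0.06}, {"dx": 0, "dy": 0, "dz": 0, "spin": 0.09}, {"dx": 0, "dy": 0, "dz": 0, "spin": 0.12}, {"dx": 0, "dy": 0, "dz": 0, "spin": 0.15}, {"dx": 0, "dy": 0, "dz": 0, "spin": 0.18}, {"dx": 0, "dy": 0, "dz": 0, "spin": 0.21}, {"dx": 0, "dy": 0, "dz": 0, "spin": 0.24}, {"dx": 0, "dy": 0, "dz": 0, "spin": 0.27}, {"dx": 0, "dy": 0, "dz": 0, "spin": 0.3}, {"dx": 0, "dy": 0, "dz": 0, "spin": 0.3}]'

```text
t: 14.28
ee_pos: [0.4275, -0.049, 0.1156]
ee_rot: [[-0.556, 0.831, 0.001], [0.831, 0.556, 0.001], [-0.0, 0.001, -1.0]]
force: [-0.0, 2.5, 5.0]
finger_gap: 0.184
```

```bash
python3 st.py
```

```text
14.275 [ 0.4275 -0.049   0.1156] yaw 123.75549781180413 F [-0.   2.5  5. ] M [0.597 0.022 0.074] j6 0.363 38.465302095749564
```

>>> jog_arm --motion '[{"dx": 0, "dy": 0, "dz": 0, "spin": 0.02}, {"dx": 0, "dy": 0, "dz": 0, "spin": 0.04}, {"dx": 0, "dy": 0, "dz": 0, "spin": 0.04}]'

```text
t: 14.65
ee_pos: [0.4276, -0.049, 0.1156]
ee_rot: [[-0.502, 0.865, 0.001], [0.865, 0.502, 0.001], [-0.0, 0.001, -1.0]]
force: [0.2, 2.0, 6.0]
finger_gap: 0.18
```

```bash
python3 st.py
```

```text
14.65 [ 0.4276 -0.049   0.1156] yaw 120.16269086884729 F [0.2 2.  6. ] M [ 0.606 -0.022  0.074] j6 0.273 42.058243539909526
```

>>> jog_arm --motion '[{"dx": 0, "dy": 0, "dz": 0, "spin": 0.02}, {"dx": 0, "dy": 0, "dz": 0, "spin": 0.04}, {"dx": 0, "dy": 0, "dz": 0, "spin": 0.04}]'

```text
t: 15.02
ee_pos: [0.4276, -0.049, 0.1156]
ee_rot: [[-0.447, 0.894, 0.001], [0.894, 0.447, 0.0], [-0.0, 0.001, -1.0]]
force: [1.0, 2.5, 4.0]
finger_gap: 0.179
```

```bash
python3 st.py
```

```text
15.025 [ 0.4276 -0.049   0.1156] yaw 116.56478143661634 F [1.  2.5 4. ] M [ 0.692 -0.112  0.065] j6 0.272 45.65941122562607
```

>>> jog_arm --motion '[{"dx": 0, "dy": 0, "dz": 0, "spin": 0.02}, {"dx": 0, "dy": 0, "dz": 0, "spin": 0.03}, {"dx": 0, "dy": 0, "dz": 0, "spin": 0.03}]'

```text
t: 15.4
ee_pos: [0.4276, -0.0491, 0.1156]
ee_rot: [[-0.404, 0.915, 0.001], [0.915, 0.404, 0.0], [-0.0, 0.001, -1.0]]
force: [0.1, 3.0, 6.2]
finger_gap: 0.179
```

```bash
python3 st.py
```

```text
15.4 [ 0.4276 -0.0491  0.1156] yaw 113.85600132974115 F [0.1 3.  6.2] M [ 0.714 -0.104  0.033] j6 0.188 48.36482764252657
```

>>> jog_arm --motion '[{"dx": 0, "dy": 0, "dz": 0, "spin": 0.02}, {"dx": 0, "dy": 0, "dz": 0, "spin": 0.03}, {"dx": 0, "dy": 0, "dz": 0, "spin": 0.03}]'

```text
t: 15.78
ee_pos: [0.4276, -0.0491, 0.1156]
ee_rot: [[-0.361, 0.933, 0.001], [0.933, 0.361, 0.0], [0.0, 0.001, -1.0]]
force: [1.0, 2.8, 5.9]
finger_gap: 0.184
```

```bash
python3 st.py
```

```text
15.775 [ 0.4276 -0.0491  0.1156] yaw 111.16895504677211 F [1.  2.8 5.9] M [ 0.655 -0.192  0.203] j6 0.286 51.05345167679371
```

>>> jog_arm --motion '[{"dx": 0, "dy": 0, "dz": 0, "spin": 0.02}, {"dx": 0, "dy": 0, "dz": 0, "spin": 0.03}, {"dx": 0, "dy": 0, "dz": 0, "spin": 0.03}]'

```text
t: 16.15
ee_pos: [0.4276, -0.0491, 0.1156]
ee_rot: [[-0.317, 0.948, 0.001], [0.948, 0.317, 0.0], [-0.0, 0.001, -1.0]]
force: [1.2, 1.3, 4.4]
finger_gap: 0.177
```

```bash
python3 st.py
```

```text
16.15 [ 0.4276 -0.0491  0.1156] yaw 108.48603869373812 F [1.2 1.3 4.4] M [ 0.614 -0.217  0.379] j6 0.471 53.73734169454935
```

The torque has started to rise (0.07 → 0.20 → 0.38 N m), so the screw may be coming against its stop. I'll take small steps to confirm.

>>> jog_arm --motion '[{"dx": 0, "dy": 0, "dz": 0, "spin": 0.015}, {"dx": 0, "dy": 0, "dz": 0, "spin": 0.02}, {"dx": 0, "dy": 0, "dz": 0, "spin": 0.02}]'

```text
t: 16.52
ee_pos: [0.4276, -0.0491, 0.1156]
ee_rot: [[-0.287, 0.958, 0.001], [0.958, 0.287, 0.0], [-0.0, 0.001, -1.0]]
force: [0.8, 2.8, 5.2]
finger_gap: 0.18
```

```bash
python3 st.py
```

```text
16.525 [ 0.4276 -0.0491  0.1156] yaw 106.70535655057948 F [0.8 2.8 5.2] M [ 0.6   -0.119  0.472] j6 0.529 55.519182878507245
```

>>> jog_arm --motion '[{"dx": 0, "dy": 0, "dz": 0, "spin": 0.015}, {"dx": 0, "dy": 0, "dz": 0, "spin": 0.02}, {"dx": 0, "dy": 0, "dz": 0, "spin": 0.02}]'

```text
t: 16.9
ee_pos: [0.4277, -0.0491, 0.1156]
ee_rot: [[-0.257, 0.966, 0.001], [0.966, 0.257, 0.0], [-0.0, 0.001, -1.0]]
force: [1.1, 1.9, 5.9]
finger_gap: 0.179
```

Run:
```python
from h import *
exec(open("st.py").read())
c,s=wristcam();save("tight.png",c["frame"])
```

```text
16.9 [ 0.4277 -0.0491  0.1156] yaw 104.90866154832597 F [1.1 1.9 5.9] M [ 0.543 -0.195  0.536] j6 0.583 57.31569068658514
```

View pics/tight.png

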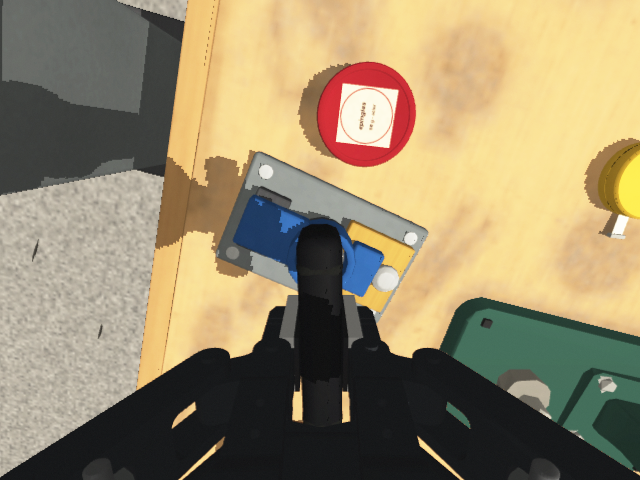

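The torque is 0.54 N m against 0.1 N m friction, with height unchanged, so the screw is against its stop. The view shows the bar still square between the pads and the tin and tape measure clear of the gripper. I'll relax the twist a little, open, and lift off.

>>> jog_arm --motion '[{"dx": 0, "dy": 0, "dz": 0, "spin": -0.02}, {"dx": 0, "dy": 0, "dz": 0, "spin": -0.04}, {"dx": 0, "dy": 0, "dz": 0, "spin": -0.04}]'

```text
t: 17.32
ee_pos: [0.4276, -0.0491, 0.1156]
ee_rot: [[-0.317, 0.948, 0.001], [0.948, 0.317, 0.0], [-0.0, 0.001, -1.0]]
force: [0.5, 1.4, 4.9]
finger_gap: 0.181
```

```bash
python3 st.py
```

```text
17.325 [ 0.4276 -0.0491  0.1156] yaw 108.48999847025907 F [0.5 1.4 4.9] M [ 0.661 -0.237 -0.024] j6 -0.254 53.72846974003626
```

>>> jog_arm --motion '[{"dx": 0, "dy": 0, "dz": 0, "spin": 0}, {"dx": 0, "dy": 0, "dz": 0, "spin": 0}, {"dx": 0, "dy": 0, "dz": 0, "spin": 0}, {"dx": 0, "dy": 0, "dz": 0, "spin": 0}, {"dx": 0, "dy": 0, "dz": 0, "spin": 0}, {"dx": 0, "dy": 0, "dz": 0, "spin": 0}, {"dx": 0, "dy": 0, "dz": 0, "spin": 0}, {"dx": 0, "dy": 0, "dz": 0, "spin": 0}]' --jaw 1

```text
t: 18.32
ee_pos: [0.4271, -0.0493, 0.1153]
ee_rot: [[-0.317, 0.948, 0.0], [0.948, 0.317, -0.0], [-0.0, 0.0, -1.0]]
force: [0.0, -0.8, -0.4]
finger_gap: 0.997
```

>>> jog_arm --motion '[{"dx": 0, "dy": 0, "dz": -0.03, "spin": 0}, {"dx": 0, "dy": 0, "dz": -0.07, "spin": 0}, {"dx": 0, "dy": 0, "dz": -0.13, "spin": 0}, {"dx": 0, "dy": 0, "dz": -0.2, "spin": 0}, {"dx": 0, "dy": 0, "dz": -0.25, "spin": 0}, {"dx": 0, "dy": 0, "dz": -0.25, "spin": 0}, {"dx": 0, "dy": 0, "dz": -0.25, "spin": 0}]'

```text
t: 19.2
ee_pos: [0.4269, -0.0492, 0.2396]
ee_rot: [[-0.317, 0.948, -0.001], [0.948, 0.317, 0.0], [0.0, -0.001, -1.0]]
force: [0.3, -0.3, 0.0]
finger_gap: 1.0
```

Run:
```python
from h import *
exec(open("st.py").read())
c,s=wristcam();b=camera("side");a=camera("scene")
o=np.zeros((480,800,3),np.uint8);o[:]=0
o[:,:400]=c["frame"][:,120:520]
for y,cm in((0,b),(240,a)):
    u,v=proj(cm,(.4275,-.0492,.09)).astype(int);o[y:y+240,400:800]=cv2.resize(cm["frame"][v-48:v+48,u-80:u+80],(400,240),interpolation=cv2.INTER_CUBIC)
    print(u,v,proj(cm,(.4275,-.0492,.146)),proj(cm,(.4275,-.0492,.048)))
save("end.png",o)
g=cv2.cvtColor(c["frame"],cv2.COLOR_RGB2GRAY);u,v=proj(c,(.4275,-.0492,.134)).astype(int);print(u,v)
m=np.zeros_like(g);sl=np.s_[max(v-90,0):v+90,u-100:u+100];m[sl]=(g[sl]<45)*255
n,l,st,ce=cv2.connectedComponentsWithStats(m);k=1+np.argmax(st[1:,4]);r=cv2.minAreaRect(np.argwhere(l==k)[:,::-1].astype(np.float32))
bx=np.array(sorted(cv2.boxPoints(r).tolist(),key=lambda p:p[1]));d=onz(c,*bx[2:].mean(0),.14)-onz(c,*bx[:2].mean(0),.14)
print(r,"center",onz(c,*r[0],.134),"ang",np.degrees(np.arctan2(d[1],d[0])),"len",np.linalg.norm(d))
```

```text
19.2 [ 0.4269 -0.0492  0.2396] yaw 108.47863650054015 F [ 0.3 -0.3  0. ] M [0.012 0.043 0.021] j6 -0.0 53.73335065537674
263 228 [262.64063012 203.59622031] [264.60760778 246.95376177]
338 298 [340.16364078 280.09079408] [337.93091121 311.79447594]
321 244
((323.27313232421875, 242.52801513671875), (121.43553924560547, 35.984619140625), 82.95423126220703) center [ 0.42795685 -0.04762783  0.134     ] ang -64.58800041682282 len 0.09046139422683644
```

View pics/end.png

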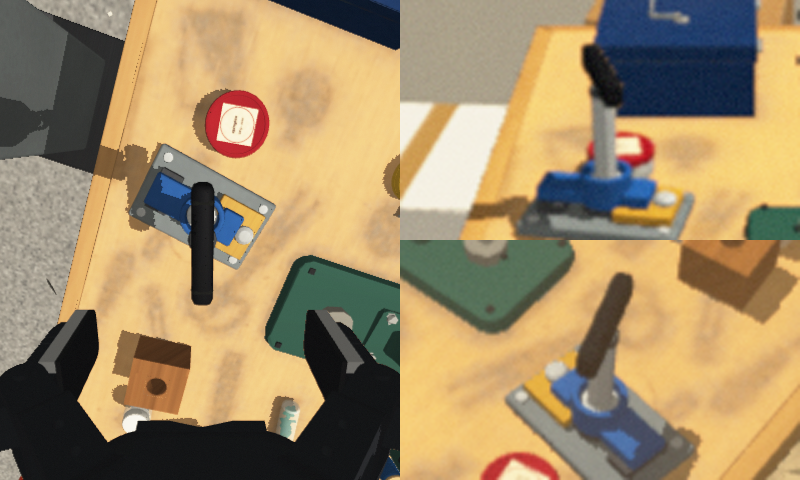

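The key stands upright and alone in the boss. In the side crop its bar centre is at about (603,73), against a predicted 72 for a fully seated key. The bar stayed aligned with the tool direction, the tin and jar are where they were, and the gripper is clear. I'll hand in.

```bash
python3 -c "
from cell import *
print(job_done())"
```

```text
the job is handed in; nothing more can be done
None
```

I took the larger T-handle key from its stand and seated it in the clamp screw. I then turned the screw clockwise to its stop, let go, and handed the job in at about 19 s.

- **Seating:** the hexagon went in at the first try with no force. I felt the floor of the socket at TCP z 0.1156 m (predicted 0.1157 m) with about 5 N, and the height held through the turn.
- **Tightness:** the torque rose from 0.07 to 0.54 N m after about 56° of wrist turn, against 0.1 N m friction, so I took that as the stop. I went to about 64°, then backed the wrist off 3.6° before opening. The torque fell to zero during that, so the bar had probably shifted slightly in the pads. The screw angle was never read directly; it is inferred from the torque.
- **Last pictures:** the key stands upright in the screw at the fully seated height. The tin and jar look unmoved and the gripper is clear. The tape measure was mostly out of the last picture, but the arm never went near it. I dropped the automatic fit of the bar's final angle (−65°) because it disagreed with the picture, where the bar lies along the tool direction of about 108°.

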